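# Flip the round lane marker over to its ring face

## Robot

A 6-joint arm with a two-finger parallel gripper is mounted at the origin on a cart in front of the work surface, level with it; the furniture and walls round the work are solid. World frame = base frame: x ahead of the robot, y to its left, z up, the work surface at z = 0. Lengths are in mm, angles in rad, forces in N, time in s.
With the tool pointing down it reaches from about 275 to 1000 mm from the base axis. Payload 8.4 kg.
Tool frame: the origin (TCP) lies at the very end of the fingers, on their centre line; the grasp point (between the pads) lies 19 mm behind it (tcp_to_grasp is the distance from the TCP to the grasp point, in mm); z points along the fingers, x is the direction in which the jaws open and shut, and the axes are right-handed (so a half turn about z gives the same grasp; the last joint's range is limited). The gripper opens to 85 mm and grips with 20 to 120 N. Pads are 22 mm wide; open, the fingers measure 114 mm over their backs; the gripper's body (76 mm by 85 mm) begins 54 mm behind the grasp point. The pads swing forward as they close: fully open they stand 13 mm farther back than shut.
Start: joints at [1.123, 0.353, 1.633, -0, 1.155, -0.002], TCP at [269.486, 563.919, 204.081] pointing down, gripper open.
Joint ranges: [-2.63, 2.63], [-0.92, 2.1], [0.06, 2.66], [-1.3, 4.44], [0, 2.69], [-3.02, 3.02]. Speed limits (rad/s): [2.22, 2.22, 2.79, 3.14, 3.14, 3.14].

## Interface

Orientations are given as a rotation vector (axis times angle).
In Python, from plant import sense, snapshot, sign_off, tcp_to_grasp gives the robot as it stands. The module is installed in compiled form; this text tells all that it offers.
- The arm moves only by the shell command python3 -m jog 'ROWS'. ROWS is JSON, a list of rows, each an object of numbers: "x", "y", "z": the shift along the tool's x, y, z in mm; "ax", "ay", "az": the turn, a rotation vector about the tool's x, y, z in units of 6 degrees (1.0 is 6 degrees); "fingers": the finger opening in mm, from 0 to 85.4. A call has 1 to 20 rows; each row is the pose to reach, as a shift and turn from the pose commanded when the call began, along the tool's axes at that moment; what a row does not reach only later rows make up. A row lasts 1/12 s, in which the tool goes at most 41.7 mm and 7.16 degrees, less where a joint would pass 70% of its speed; a pose out of reach is approached as far as the arm can. A call with a gripper value outside its range is refused whole. The fingers move at their own pace and stop on an object; the grip force is fixed at half the most. Time passes only in rows, so rows that repeat a pose let the fingers close. It gives the time, the measured TCP pose, the force and the opening at its end, in the units of the state.
- sense(): the state, without advancing time (a new reading comes with each control period).
- snapshot(name): name is "scene" or "top" or "wrist"; returns a dict with "image" (420x560x3 uint8, red, green, blue), "fx", "fy", "cx", "cy" (pixels), "world_from_camera" (4x4, takes a point from camera to world coordinates). Camera axes: x right, y up, looking along -z (the intrinsics and any distortion apply to the point x, -y, -z); pixel columns grow to the right and rows downward; lengths in mm; the calibration is good to about 2 mm. A picture is of the moment at which its call begins. There is no depth.
- sign_off(): hands the job in, once; it reports no verdict.
The state is a dict: "time_s": time; "q": joint angles; "qd": joint speeds; "joint_efforts": joint torques, N m; "ee_pos": TCP position; "tool_rot": TCP orientation; "ft_force": force on the tool from outside, world axes, zero at the start; "torque": the same for the moment, N m; "finger_gap": opening from 0.0 (shut) to 1.0 (fully open).
Only numpy, scipy, OpenCV 4.12 (cv2) and the standard library are available. Lean on these libraries where they do the work, as an engineer would, in place of code of your own. Each camera call takes 0.05 s, during which the arm holds its last target.

## Task

The packing lane that the round marker stands for is finished: on the marker with the round paddle, flip the paddle right over its hinge to the far side until it lies fully flat, so that the face with the raised ring shows. The small tab behind the hinge raises the paddle when pressed down; from there just push it over and press it flat, without lifting or tipping the marker or shoving it out of its place. Leave the marker with the square paddle and everything else on the table as they are.

Things in the scene. Friction and masses are not known exactly. Their poses are not given: they have to be found in the camera images.
- round_marker: Loose table marker with a round white paddle: steel base 166 x 84 x 8 mm, about 0.85 kg, longest along x. Origin: centre of its underside; x points from the side where the paddle starts to the side where it must end, z up. Two cheeks (18 mm in x, 8 mm thick, 67 mm high, at y = -29 and +29 mm) carry the hinge. Two thin rest pegs, 55 mm high, at x = -56 and +56 mm, y = 0.
- round_hinge (a point): Middle of the round marker's hinge line, 58 mm above the table; axes as those of its base (y along the hinge).
- round_flag (a joint): Joint of the round marker's flag, rad: 0 = paddle level where it starts (plain face up), pi/2 = straight up, pi = level on the other side of the hinge (ring face up); stops at 0 and pi. Stiff hinge (about 0.045 N m friction): the flag stays wherever it is left and never falls or settles by itself. Starts at 0 to 0.2.
- round_paddle (a point): Centre of the round marker's paddle (disc of 66 mm diameter, 6 mm thick), 49 mm from the hinge; outer edge 82 mm from the hinge. One face is plain, the other has a raised grey ring 40 mm across. Turns with the flag: at joint value q it lies at x = -49 cos q, z = 58 + 49 sin q mm in the marker's frame.
- round_tab (a point): Point on the round marker's finger tab: a ribbed aluminium tongue, 30 mm wide and 5 mm thick, reaching 46 mm from the hinge on the side opposite the paddle and rigid with it; this point is 32 mm from the hinge, mid-thickness. Pressing the tab down (about 2 N) raises the paddle.
- square_marker: Loose table marker with a square white paddle: steel base 166 x 84 x 8 mm, about 0.85 kg, longest along x. Origin: centre of its underside; x points from the side where the paddle starts to the side where it must end, z up. Two cheeks (18 mm in x, 8 mm thick, 67 mm high, at y = -29 and +29 mm) carry the hinge. Two thin rest pegs, 55 mm high, at x = -56 and +56 mm, y = 0.
- square_hinge (a point): Middle of the square marker's hinge line, 58 mm above the table; axes as those of its base (y along the hinge).
- square_flag (a joint): Joint of the square marker's flag, rad: 0 = paddle level where it starts (plain face up), pi/2 = straight up, pi = level on the other side of the hinge (ring face up); stops at 0 and pi. Stiff hinge (about 0.045 N m friction): the flag stays wherever it is left and never falls or settles by itself. Starts at 0 to 0.2.
- square_paddle (a point): Centre of the square marker's paddle (square of 66 x 66 mm, 6 mm thick), 49 mm from the hinge; outer edge 82 mm from the hinge. One face is plain, the other has a raised grey ring 40 mm across. Turns with the flag: at joint value q it lies at x = -49 cos q, z = 58 + 49 sin q mm in the marker's frame.
- square_tab (a point): Point on the square marker's finger tab: a ribbed aluminium tongue, 30 mm wide and 5 mm thick, reaching 46 mm from the hinge on the side opposite the paddle and rigid with it; this point is 32 mm from the hinge, mid-thickness. Pressing the tab down (about 2 N) raises the paddle.
- stamp: Bystander: hand stamp with a knob, 27 x 46 x 80 mm, loose; origin at the centre of its underside. To be left alone.
- tape_measure: Bystander: pocket tape measure lying on its side, 58 x 90 x 28 mm, loose; origin at the centre of its underside. To be left alone.
- loose_lid: Bystander: black jar lid lying flat, 69 mm across, 12 mm high, loose; origin at the centre of its underside. To be left alone.
- tape_roll: Bystander: roll of packing tape lying flat, 100 mm across, 48 mm high, loose; origin at the centre of its underside. To be left alone.
- marker_pen: Bystander: marker pen lying down, 135 mm long, 17 mm high, loose; origin at the centre of its underside. To be left alone.
- spare_jar: Bystander: jar with a black lid, 70 mm across, 116 mm high, loose; origin at the centre of its underside. To be left alone.

How it is judged (in metres and radians):
At the end, for the whole second after the job is handed in: The round marker's paddle is at rest within 0.17 rad (10 degrees) of lying flat on the far side, ring face up; its base stands level, within 25 mm of where it stood; the square marker and its paddle are within 20 mm, and every bystander within 30 mm, of where they were (value of joint round_flag above 2.97 rad and velocity of joint round_flag between -0.05 and 0.05 rad/s and distance of round_marker from where it was at the start of the episode below 0.025 m and angle between round_marker's own z axis and vertical below 0.05 rad and distance of each of square_paddle, square_marker from where it was at the start of the episode below 0.02 m and distance of each of stamp, tape_measure, loose_lid, tape_roll, marker_pen, spare_jar from where it was at the start of the episode below 0.03 m); the robot touches nothing.
It fails at once if the round marker is pushed more than 25 mm out of its place (distance of round_marker from where it was at the start of the episode above 0.025 m).
It fails at once if the round marker is lifted (by more than 8 mm) or tipped (by more than 0.15 rad) (height (world z) of round_marker above 0.008 m or angle between round_marker's own z axis and vertical above 0.15 rad).
It fails at once if the square marker or its paddle is moved more than 20 mm (distance of any of square_paddle, square_marker from where it was at the start of the episode above 0.02 m).
It fails at once if a bystander is moved more than 30 mm (distance of any of stamp, tape_measure, loose_lid, tape_roll, marker_pen, spare_jar from where it was at the start of the episode above 0.03 m).
It also fails if it takes over 45 s, if anything falls off the work surface, if the arm or the gripper's body presses on something with over 40 N, if the wrist force passes 120 N, or if a joint passes its speed limit or range.

## Working session

There is one attempt and no reset: what is moved stays moved. The work goes in short steps, Python scripts to look and compute and a shell command to move; the robot and the scene stay as the last step left them, time stands still between calls to the robot, and variables do not carry over. Pictures are saved under pics/ and viewed, and the job is handed in when it is done.

```bash
mkdir -p pics; cat > h.py <<'E'
import numpy as np,cv2
from plant import sense,snapshot
def snap(n,f):
    s=snapshot(n); cv2.imwrite(f'pics/{f}.png',cv2.cvtColor(s['image'],cv2.COLOR_RGB2BGR)); 
    np.savez(f'pics/{f}.npz',**{k:v for k,v in s.items()}); return s
def ray(s,u,v):
    T=np.array(s['world_from_camera']); d=np.array([(u-s['cx'])/s['fx'],-(v-s['cy'])/s['fy'],-1.]); return T[:3,3],T[:3,:3]@d
def onz(s,u,v,z):
    o,d=ray(s,u,v); return o+d*(z-o[2])/d[2]
def proj(s,p):
    T=np.array(s['world_from_camera']); c=T[:3,:3].T@(np.array(p)-T[:3,3]); return s['cx']+s['fx']*c[0]/-c[2], s['cy']-s['fy']*c[1]/-c[2]
E
python3 - <<'E'
from h import *
for n in('scene','top','wrist'):
    s=snap(n,n+'0'); print({k:v for k,v in s.items() if k!='image'})
print(sense())
E
```

```text
{'fx': 446.88700979197836, 'fy': 446.88700979197836, 'cx': 281.3683916974127, 'cy': 206.7363971198677, 'world_from_camera': array([[ 6.13854435e-01,  3.25955929e-01, -7.18982243e-01,
        -3.00150062e+02],
       [-7.89081132e-01,  2.80008957e-01, -5.46759501e-01,
        -6.68918025e+02],
       [ 2.31019675e-02,  9.02966066e-01,  4.29090413e-01,
         5.94569781e+02],
       [ 0.00000000e+00,  0.00000000e+00,  0.00000000e+00,
         1.00000000e+00]])}
{'fx': 439.2121605641981, 'fy': 439.2121605641981, 'cx': 277.0663168402064, 'cy': 203.83687168568346, 'world_from_camera': array([[ 1.09121167e-02,  9.84298208e-01, -1.76175943e-01,
         3.58977703e+02],
       [-9.99921221e-01,  1.18341662e-02,  4.18383769e-03,
        -1.61899467e+01],
       [ 6.20303933e-03,  1.76116409e-01,  9.84349802e-01,
         1.30630173e+03],
       [ 0.00000000e+00,  0.00000000e+00,  0.00000000e+00,
         1.00000000e+00]])}
{'fx': 328.9996507275421, 'fy': 328.9996507275421, 'cx': 278.30089032503895, 'cy': 211.72562517173583, 'world_from_camera': array([[ 4.30675317e-01, -8.63450452e-01, -2.
[... 277 characters left out ...]
 1.00000000e+00]])}
{'time_s': 0.15, 'q': array([ 1.12258835e+00,  3.53495051e-01,  1.63397190e+00,  7.64395388e-06,
        1.15522159e+00, -2.39283991e-03]), 'qd': array([ 1.01066620e-06, -7.91031079e-04, -3.15220250e-03,  2.56451025e-04,
       -1.24616056e-03,  6.08129308e-04]), 'joint_efforts': array([ 5.16988803e-04, -6.05642295e+01, -3.42334414e+01, -8.59054762e-05,
        6.12979667e-03,  1.84681164e-05]), 'ee_pos': array([269.31320388, 563.54847022, 203.52674118]), 'tool_rot': array([ 2.65708075e+00,  1.67508315e+00, -1.46395734e-03]), 'ft_force': array([-1.06044454, -0.41680738, -0.81587499]), 'torque': array([0.03186623, 0.02166151, 0.00868314]), 'finger_gap': 0.9995493375679354}
```

View pics/scene0.png

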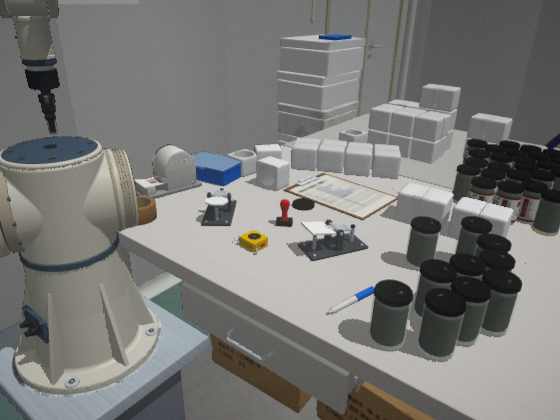

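View pics/top0.png

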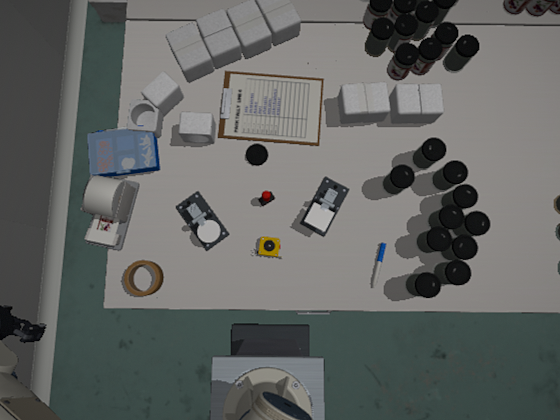

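```bash
python3 - <<'E'
from h import *
a=cv2.imread('pics/top0.png')[175:265,160:260]; cv2.imwrite('pics/top0z.png',cv2.resize(a,None,fx=6,fy=6,interpolation=2))
a=cv2.imread('pics/scene0.png')[175:235,180:260]; cv2.imwrite('pics/scene0z.png',cv2.resize(a,None,fx=8,fy=8,interpolation=2))
s=snapshot('top')
for p in [(202,220)]: print(onz(s,*p,8))
E
```

```text
[539.72388533 201.45455776   8.        ]
```

View pics/top0z.png

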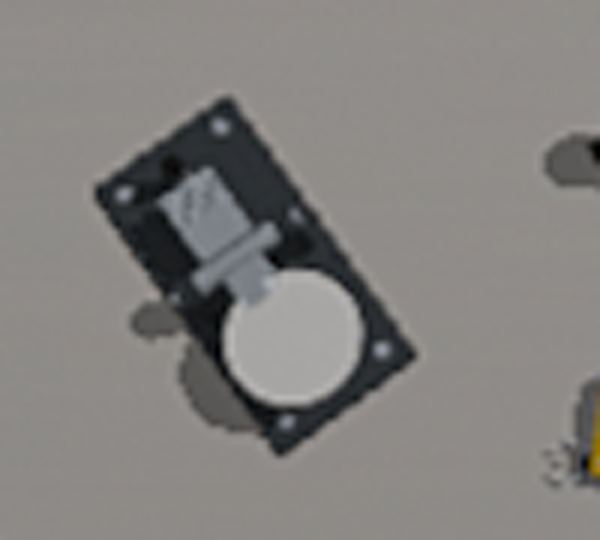

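View pics/scene0z.png

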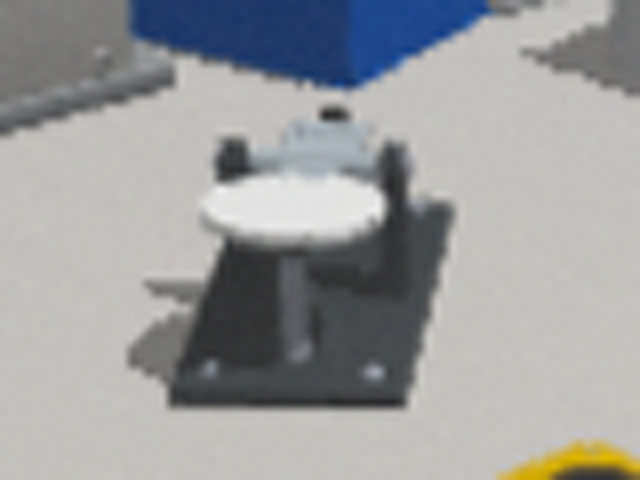

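View pics/wrist0.png

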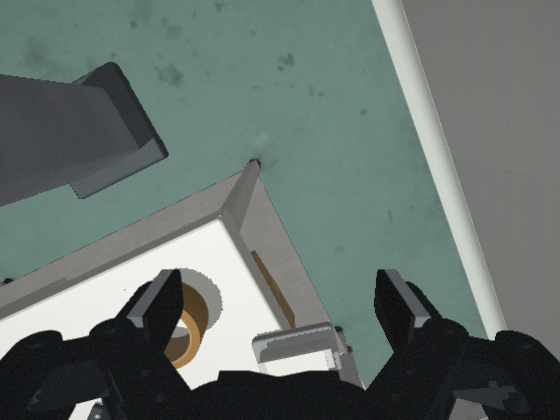

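The top view shows the round marker's base, with crop corners (230,95), (97,190), (282,455) and (415,353). The paddle disc is at crop (293,338) and the tab at (207,210). I'll cast the corners onto the z=8 plane.

```bash
python3 - <<'E'
from h import *
s=dict(np.load('pics/top0.npz')); 
f=lambda u,v,z:onz(s,160+(u+.5)/6-.5,175+(v+.5)/6-.5,z)
c=np.array([f(u,v,7) for u,v in [(230,95),(97,190),(282,455),(415,353)]]);print(c.round(1))
print([np.linalg.norm(c[i]-c[i-1]).round(1) for i in range(4)])
o=c.mean(0); d=(c[0]+c[1]-c[2]-c[3])[:2]; yaw=np.arctan2(d[1],d[0]); print('o',o,'yaw',yaw,np.degrees(yaw))
R=np.array([[np.cos(yaw),-np.sin(yaw)],[np.sin(yaw),np.cos(yaw)]])
o=o[:2]
for n,u,v,z in [('disc',293,338,62),('tabend',205,170,58),('hingebar ends',275,235,60),('',200,280,60)]:
    p=f(u,v,z); print(n,p.round(1),(R.T@(p[:2]-o)).round(1))
from scipy.spatial.transform import Rotation as Ro
st=sense(); print(Ro.from_rotvec(st['tool_rot']).as_matrix().round(3),st['ee_pos'])
for n,uv in dict(tape=(144,278),stamp=(266,198),measure=(268,246),lid=(257,155),printer=(110,205),blue=(125,152)).items(): print(n,onz(s,*uv,30).round(0))
E
```

```text
[[629.8 217.6   7. ]
 [580.5 281.9   7. ]
 [449.6 184.4   7. ]
 [500.6 120.7   7. ]]
[np.float64(161.5), np.float64(81.0), np.float64(163.2), np.float64(81.6)]
o [540.14150198 201.16834348   7.        ] yaw 0.6420112484316332 36.78453493505757
disc [501.1 172.9  62. ] [-48.2   0.7]
tabend [582.2 218.9  58. ] [ 44.3 -11. ]
hingebar ends [550.7 183.7  60. ] [ -2.  -20.3]
 [528.6 218.5  60. ] [ 1.1 20.8]
[[ 0.431  0.902 -0.   ]
 [ 0.902 -0.431 -0.001]
 [-0.001 -0.    -1.   ]] [269.37044387 563.65947723 203.67308405]
tape [367. 357.  30.]
stamp [605.  11.  30.]
measure [463.   3.  30.]
lid [736.  40.  30.]
printer [578. 470.  30.]
blue [740. 438.  30.]
```

```bash
python3 -m jog '[{"x":-20,"y":40,"z":0,"az":-1,"fingers":0},{"x":-40,"y":80,"az":-2,"fingers":0},{"x":-55,"y":120,"az":-3,"fingers":0},{"x":-70,"y":155,"az":-4,"fingers":0},{"x":-85,"y":190,"az":-5,"fingers":0},{"x":-100,"y":225,"az":-6,"fingers":0},{"x":-115,"y":260,"az":-7,"fingers":0},{"x":-130,"y":295,"az":-8,"fingers":0},{"x":-145,"y":330,"az":-9,"fingers":0},{"x":-160,"y":365,"az":-10,"fingers":0},{"x":-175,"y":395,"az":-10.4,"fingers":0},{"x":-184,"y":414,"az":-10.4,"fingers":0},{"x":-184,"y":414,"az":-10.4,"fingers":0},{"x":-184,"y":414,"z":20,"az":-10.4,"fingers":0},{"x":-184,"y":414,"z":50,"az":-10.4,"fingers":0},{"x":-184,"y":414,"z":74,"az":-10.4,"fingers":0},{"x":-184,"y":414,"z":74,"az":-10.4,"fingers":0},{"x":-184,"y":414,"z":74,"az":-10.4,"fingers":0}]'
cat > st.py <<'E'
from h import *
from scipy.spatial.transform import Rotation as Ro
st=sense();R=Ro.from_rotvec(st['tool_rot']).as_matrix()
o=np.array([540.1,201.2,0]);y=0.642;M=np.array([[np.cos(y),-np.sin(y),0],[np.sin(y),np.cos(y),0],[0,0,1]])
print('t',st['time_s'],'tcp in marker',(M.T@(st['ee_pos']-o)).round(1),'F marker',(M.T@st['ft_force']).round(1),'gap',st['finger_gap'])
print('tool axes in marker\n',(M.T@R).round(3))
E
cat > look.py <<'E'
import sys
from h import *
n=sys.argv[1]
a=snap('top','top'+n)['image'][165:265,150:270,::-1]; b=snap('scene','sc'+n)['image'][125:245,170:290,::-1]
k=lambda i:cv2.resize(np.ascontiguousarray(i),(400,int(400*i.shape[0]/i.shape[1])),interpolation=2)
a,b=k(a),k(b); h=max(len(a),len(b)); P=lambda i:np.pad(i,((0,h-len(i)),(0,0),(0,0)))
cv2.imwrite(f'pics/l{n}.png',np.hstack([P(a),P(b)]))
E
python3 st.py; python3 look.py 1
```

```text
t 0.2 tcp in marker [2.000e-01 4.524e+02 2.037e+02] F marker [ 0.3 -0.4  0.4] gap 0.9950224217485508
tool axes in marker
 [[ 0.886  0.464 -0.001]
 [ 0.464 -0.886 -0.   ]
 [-0.001 -0.    -1.   ]]invalid input at $[0]: expected keys x, y, z, ax, ay, az, fingers
```

View pics/l1.png

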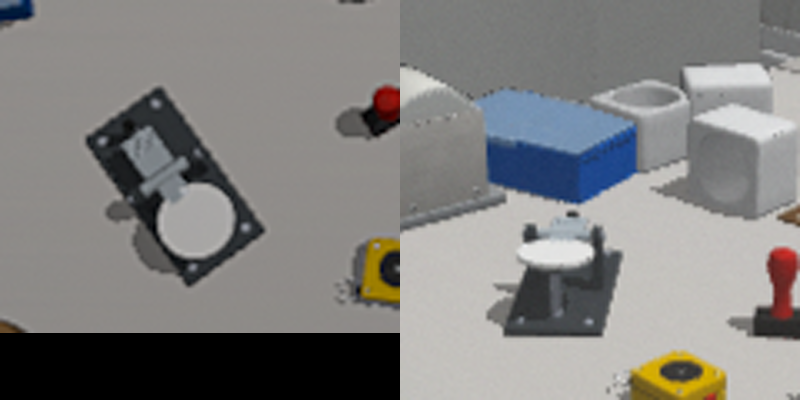

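The call was refused because every row needs all seven keys. Nothing has moved, so I'll retype it.

```bash
python3 -m jog '[{"x":-20,"y":40,"z":0,"ax":0,"ay":0,"az":-1,"fingers":0},{"x":-40,"y":80,"z":0,"ax":0,"ay":0,"az":-2,"fingers":0},{"x":-55,"y":120,"z":0,"ax":0,"ay":0,"az":-3,"fingers":0},{"x":-70,"y":155,"z":0,"ax":0,"ay":0,"az":-4,"fingers":0},{"x":-85,"y":190,"z":0,"ax":0,"ay":0,"az":-5,"fingers":0},{"x":-100,"y":225,"z":0,"ax":0,"ay":0,"az":-6,"fingers":0},{"x":-115,"y":260,"z":0,"ax":0,"ay":0,"az":-7,"fingers":0},{"x":-130,"y":295,"z":0,"ax":0,"ay":0,"az":-8,"fingers":0},{"x":-145,"y":330,"z":0,"ax":0,"ay":0,"az":-9,"fingers":0},{"x":-160,"y":365,"z":0,"ax":0,"ay":0,"az":-10,"fingers":0},{"x":-175,"y":395,"z":0,"ax":0,"ay":0,"az":-10.4,"fingers":0},{"x":-184,"y":414,"z":0,"ax":0,"ay":0,"az":-10.4,"fingers":0},{"x":-184,"y":414,"z":0,"ax":0,"ay":0,"az":-10.4,"fingers":0},{"x":-184,"y":414,"z":20,"ax":0,"ay":0,"az":-10.4,"fingers":0},{"x":-184,"y":414,"z":50,"ax":0,"ay":0,"az":-10.4,"fingers":0},{"x":-184,"y":414,"z":74,"ax":0,"ay":0,"az":-10.4,"fingers":0},{"x":-184,"y":414,"z":74,"ax":0,"ay":0,"az":-10.4,"fingers":0},{"x":-184,"y":414,"z":74,"ax":0,"ay":0,"az":-10.4,"fingers":0}]'
python3 st.py; python3 look.py 2
```

```text
time_s: 1.8
ee_pos: [562.5, 219.5, 129.3]
tool_rot: [-1.404, -2.808, 0.003]
ft_force: [-0.3, 0.4, 0.0]
finger_gap: -0.001
t 1.8 tcp in marker [ 28.9   1.2 129.3] F marker [-0.   0.5  0. ] gap -0.0006093050763227341
tool axes in marker
 [[-0.002  1.    -0.003]
 [ 1.     0.002  0.001]
 [ 0.001 -0.003 -1.   ]]
```

View pics/l2.png

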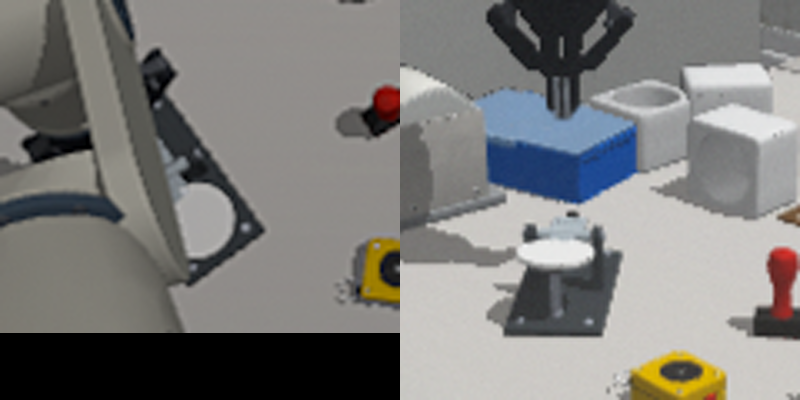

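The right half shows the closed fingertip above the tab, with its tip at about (562,110) and the paddle at (555,253). Tool y now lies along marker x and tool x along marker y. Next I'll press the tab down.

```bash
python3 -m jog '[{"x":-1,"y":1,"z":25,"ax":0,"ay":0,"az":0,"fingers":0},{"x":-1,"y":1,"z":45,"ax":0,"ay":0,"az":0,"fingers":0},{"x":-1,"y":1,"z":60,"ax":0,"ay":0,"az":0,"fingers":0},{"x":-1,"y":1,"z":65,"ax":0,"ay":0,"az":0,"fingers":0},{"x":-1,"y":1,"z":69,"ax":0,"ay":0,"az":0,"fingers":0},{"x":-1,"y":1,"z":72,"ax":0,"ay":0,"az":0,"fingers":0},{"x":-1,"y":1,"z":75,"ax":0,"ay":0,"az":0,"fingers":0},{"x":-1,"y":1,"z":78,"ax":0,"ay":0,"az":0,"fingers":0},{"x":-1,"y":1,"z":78,"ax":0,"ay":0,"az":0,"fingers":0}]'
python3 st.py; python3 look.py 3
```

```text
time_s: 2.65
ee_pos: [565.2, 219.3, 52.3]
tool_rot: [1.405, 2.81, 0.0]
ft_force: [-0.3, 0.3, 0.2]
finger_gap: 0.004
t 2.65 tcp in marker [30.9 -0.6 52.3] F marker [-0.1  0.4  0.2] gap 0.004391245223722069
tool axes in marker
 [[-0.001  1.     0.   ]
 [ 1.     0.001 -0.   ]
 [-0.     0.    -1.   ]]
```

View pics/l3.png

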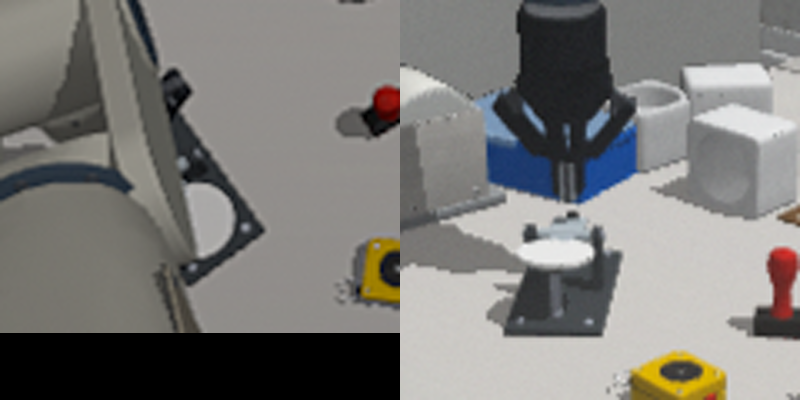

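```bash
python3 - <<'E'
from h import *
s=dict(np.load('pics/sc3.npz')); t=dict(np.load('pics/top0.npz'))
for n,p in dict(tcp=(565.2,219.3,52.3),peg=(585,234.8,55),hinge=(540,201,58),disc=(501,172,61),org=(540,201,0)).items():
    u,v=proj(s,p); print(n,(u,v),'panel',(400+(u-170)*3.333,(v-125)*3.333), 'top',proj(t,p))
# base corners in scene z=8
E
python3 - <<'E'
import cv2
a=cv2.imread('pics/sc3.png')[170:235,190:250]; cv2.imwrite('pics/sc3z.png',cv2.resize(a,None,fx=9,fy=9,interpolation=2))
E
```

```text
tcp (np.float64(220.62603257116928), np.float64(193.02678181827207)) panel (np.float64(568.7365665597072), np.float64(226.73326380030082)) top (np.float64(193.7016478337215), np.float64(209.0529526583186))
peg (np.float64(221.5825619621801), np.float64(188.90227787573505)) panel (np.float64(571.9246790199463), np.float64(212.98629215982493)) top (np.float64(188.47439066804884), np.float64(202.08455911852838))
hinge (np.float64(218.90237605133103), np.float64(195.5013534067822)) panel (np.float64(562.9916193790864), np.float64(234.98101090480503)) top (np.float64(199.33787851991758), np.float64(217.46779813667183))
disc (np.float64(216.32176011832996), np.float64(201.50382598001428)) panel (np.float64(554.3904264743937), np.float64(254.9872519913876)) top (np.float64(208.78012218473185), np.float64(230.99629578924913))
org (np.float64(219.61844390373122), np.float64(213.24465374692826)) panel (np.float64(565.3782735311362), np.float64(294.1194309385119)) top (np.float64(202.58783543657916), np.float64(220.2837968589445))
```

View pics/sc3z.png

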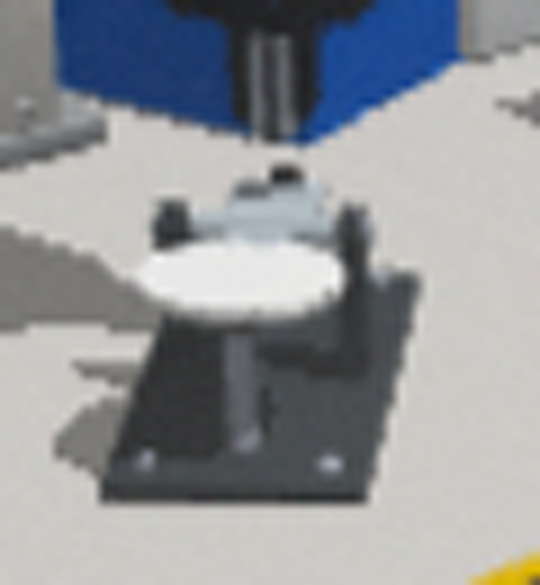

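```bash
python3 - <<'E'
from h import *
s=dict(np.load('pics/sc2.npz')); u,v=proj(s,(562.5,219.5,129.3)); print('z129 panel',400+(u-170)*3.333,(v-125)*3.333)
for z in (60,70,80): print(z,proj(s,(565.2,219.3,z)))
st=sense();print(st['time_s'],st['ee_pos'],st['q'],st['finger_gap'])
w=snap('wrist','wr3'); print(proj(w,st['ee_pos']))
snap('scene','sc4')
a=cv2.imread('pics/sc4.png')[170:235,190:250]; b=cv2.imread('pics/sc3.png')[170:235,190:250]; print(np.abs(a.astype(int)-b).max(), np.abs(a.astype(int)-b).mean())
E
```

```text
z129 panel 563.287728901526 147.1339626296792
60 (np.float64(220.53539638457357), np.float64(190.6692816023241))
70 (np.float64(220.4170163407831), np.float64(187.5901474365757))
80 (np.float64(220.29787165207043), np.float64(184.49112440924824))
2.75 [565.27036927 219.2595827   52.41305973] [ 3.67553217e-01  5.01380864e-01  1.78926708e+00 -1.90260505e-05
  8.50526892e-01 -1.84650290e+00] -0.002900461160694875
(np.float64(277.57677656853394), np.float64(251.83156199531857))
58 1.4415384615384614
```

View pics/wr3.png

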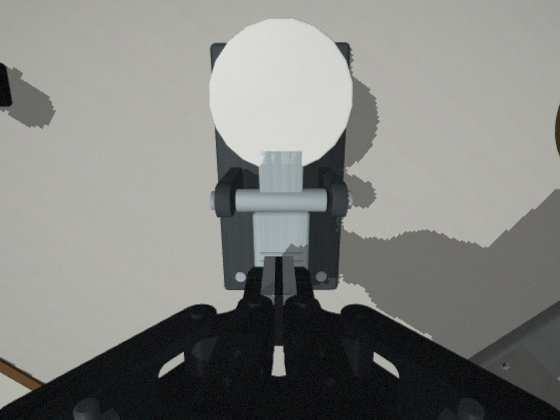

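```bash
python3 - <<'E'
from h import *
w=dict(np.load('pics/wr3.npz')); s=dict(np.load('pics/sc4.npz'))
o=np.array([540.1,201.2,0]);y=0.642;M=np.array([[np.cos(y),-np.sin(y),0],[np.sin(y),np.cos(y),0],[0,0,1]])
print('wrist cam in marker',M.T@(w['world_from_camera'][:3,3]-o))
for n,p in dict(c1=(83,42,8),c2=(83,-42,8),c3=(-83,-42,8),hl=(0,25,58),hr=(0,-25,58),disc=(-49,0,61),tabend=(46,0,58),bolt=(0,0,0)).items(): print(n,np.round(proj(w,M@np.array(p)+o),1))
for z in (52,60,70,76,85): print(z,np.round(proj(w,(565.2,219.3,z)),1),np.round(proj(w,M@np.array([42,0,z])+o),1))
o1,d1=ray(s,220,185.5);o2,d2=ray(w,278,256)
A=np.stack([d1,-d2],1);k=np.linalg.lstsq(A,o2-o1,rcond=None)[0];p=(o1+k[0]*d1+o2+k[1]*d2)/2
print('tip in marker',M.T@(p-o),np.linalg.norm(o1+k[0]*d1-o2-k[1]*d2))
a=cv2.imread('pics/wr3.png')[140:300,200:360]; cv2.imwrite('pics/wr3z.png',cv2.resize(a,None,fx=3.7,fy=3.7,interpolation=2))
E
```

```text
wrist cam in marker [-43.93254715  -0.40182025 221.12525693]
c1 [335.8 292.5]
c2 [221.1 292.4]
c3 [207.2  41.2]
hl [327.5 200.8]
hr [230.1 200.6]
disc [279.1  99.7]
tabend [278.6 280.9]
bolt [278.7 178.6]
52 [277.7 251.5] [278.6 269.4]
60 [277.7 257.6] [278.6 276.2]
70 [277.7 266. ] [278.7 285.5]
76 [277.6 271.5] [278.7 291.6]
85 [277.6 280.6] [278.7 301.6]
tip in marker [20.43761997 -0.77788093 81.09078511] 0.8262771018384459
```

View pics/wr3z.png

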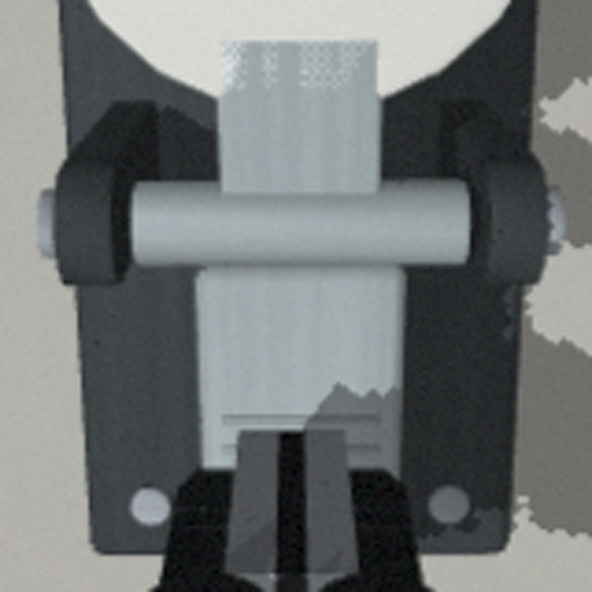

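The wrist view agrees with the marker pose: the hinge and corners land within a few px of their predicted positions. Triangulating the fingertip puts it about 25 mm above the reported TCP, and there is no contact force. I'll keep descending in small steps and watch the force.

```bash
python3 -m jog '[{"x":0,"y":0,"z":4,"ax":0,"ay":0,"az":0,"fingers":0},{"x":0,"y":0,"z":8,"ax":0,"ay":0,"az":0,"fingers":0},{"x":0,"y":0,"z":12,"ax":0,"ay":0,"az":0,"fingers":0},{"x":0,"y":0,"z":16,"ax":0,"ay":0,"az":0,"fingers":0},{"x":0,"y":0,"z":20,"ax":0,"ay":0,"az":0,"fingers":0},{"x":0,"y":0,"z":22,"ax":0,"ay":0,"az":0,"fingers":0},{"x":0,"y":0,"z":22,"ax":0,"ay":0,"az":0,"fingers":0}]'
python3 st.py; python3 - <<'E'
from h import *
a=snap('scene','sc5')['image'][150:235,190:260,::-1]; w=snap('wrist','wr5')['image'][100:310,190:370,::-1]
r=lambda i:cv2.resize(np.ascontiguousarray(i),(400,480),interpolation=2)
cv2.imwrite('pics/l5.png',np.hstack([r(a),r(w)]))
E
```

```text
time_s: 3.43
ee_pos: [564.9, 219.1, 29.5]
tool_rot: [-1.405, -2.809, 0.001]
ft_force: [0.2, -0.2, -0.2]
finger_gap: -0.001
t 3.4333 tcp in marker [30.5 -0.5 29.5] F marker [ 0.  -0.2 -0.2] gap -0.0009480168990495722
tool axes in marker
 [[-0.001  1.    -0.001]
 [ 1.     0.001  0.   ]
 [ 0.    -0.001 -1.   ]]
```

View pics/l5.png

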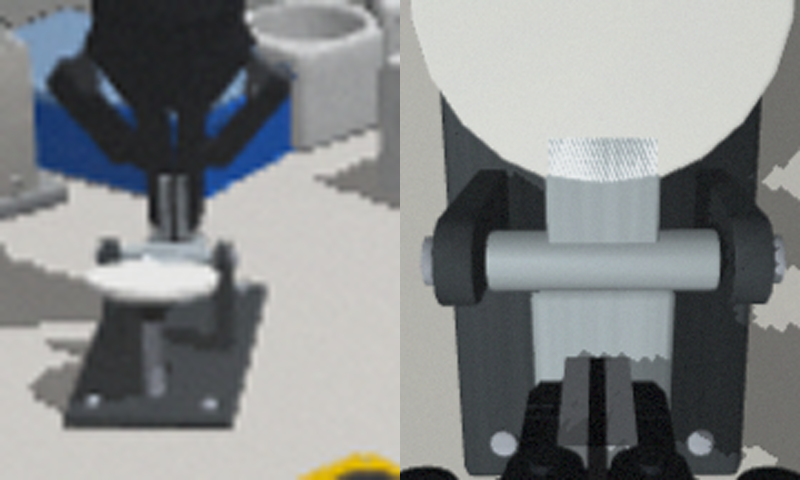

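The fingertip, at about (175,240) on the left and (597,358) on the right, is just reaching the tab, and the paddle is unchanged. I'll keep pressing.

```bash
python3 -m jog '[{"x":0,"y":0,"z":3,"ax":0,"ay":0,"az":0,"fingers":0},{"x":0,"y":0,"z":6,"ax":0,"ay":0,"az":0,"fingers":0},{"x":0,"y":0,"z":9,"ax":0,"ay":0,"az":0,"fingers":0},{"x":0,"y":0,"z":12,"ax":0,"ay":0,"az":0,"fingers":0},{"x":0,"y":0,"z":12,"ax":0,"ay":0,"az":0,"fingers":0}]'
python3 st.py; cat > two.py <<'E'
import sys
from h import *
n=sys.argv[1]
a=snap('scene','sc'+n)['image'][150:235,190:260,::-1]; w=snap('wrist','wr'+n)['image'][:,:,::-1]
r=lambda i,W:cv2.resize(np.ascontiguousarray(i),(W,400),interpolation=2)
cv2.imwrite(f'pics/l{n}.png',np.hstack([r(a,330),r(w,470)]))
E
python3 two.py 6
```

```text
time_s: 3.95
ee_pos: [565.1, 219.2, 17.5]
tool_rot: [-1.405, -2.81, 0.0]
ft_force: [-0.4, -0.3, -0.2]
finger_gap: -0.0
t 3.95 tcp in marker [30.8 -0.6 17.5] F marker [-0.5  0.  -0.2] gap -0.00041890271666819747
tool axes in marker
 [[-0.001  1.    -0.   ]
 [ 1.     0.001 -0.   ]
 [-0.    -0.    -1.   ]]
```

View pics/l6.png

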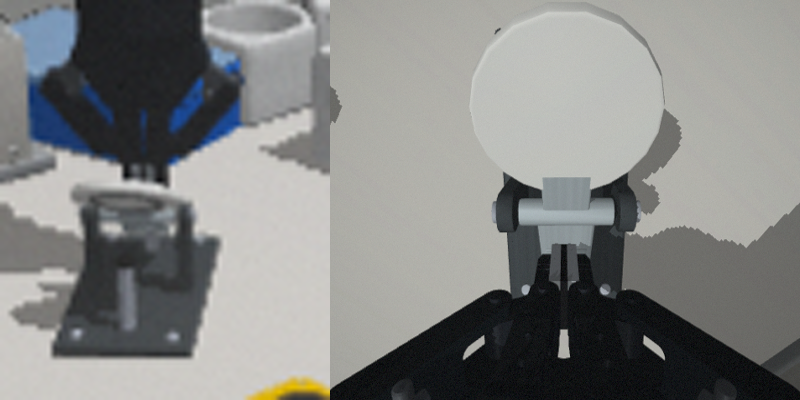

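The paddle is rising as the tab goes down: it now shows tilted, at about (130,195) on the left. I'll press a little further.

```bash
python3 -m jog '[{"x":0,"y":0,"z":3,"ax":0,"ay":0,"az":0,"fingers":0},{"x":0,"y":0,"z":6,"ax":0,"ay":0,"az":0,"fingers":0},{"x":0,"y":0,"z":9,"ax":0,"ay":0,"az":0,"fingers":0},{"x":0,"y":0,"z":9,"ax":0,"ay":0,"az":0,"fingers":0}]'
python3 st.py; python3 two.py 7
```

```text
time_s: 4.38
ee_pos: [565.0, 219.2, 8.5]
tool_rot: [-1.405, -2.81, 0.0]
ft_force: [1.0, 0.3, -1.1]
finger_gap: -0.001
t 4.3833 tcp in marker [30.7 -0.5  8.5] F marker [ 0.9 -0.3 -1.1] gap -0.0014766114554396977
tool axes in marker
 [[-0.001  1.    -0.   ]
 [ 1.     0.001  0.   ]
 [ 0.    -0.    -1.   ]]
```

View pics/l7.png

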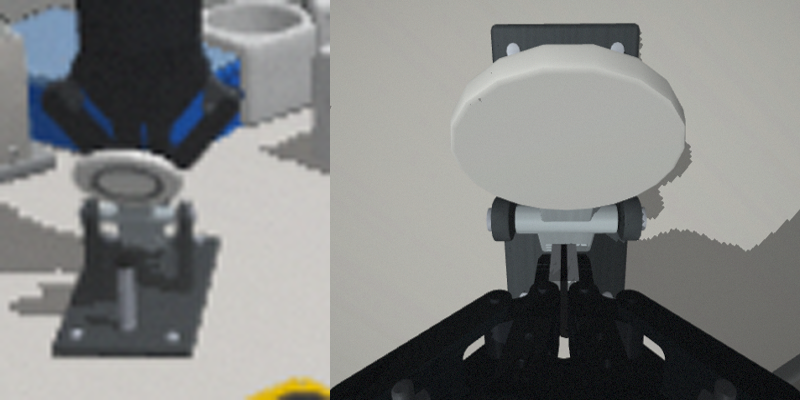

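```bash
python3 - <<'E'
from h import *
w=dict(np.load('pics/wr7.npz')); s=dict(np.load('pics/sc7.npz'))
o=np.array([540.1,201.2,0]);y=0.642;M=np.array([[np.cos(y),-np.sin(y),0],[np.sin(y),np.cos(y),0],[0,0,1]])
for q in (.6,.7,.8,.9,1.,1.1):
    P=lambda r:M@np.array([-r*np.cos(q),0,58+r*np.sin(q)])+o
    print(q,np.round(proj(w,P(82)),0),np.round(proj(s,P(82)),1),'centre',np.round(proj(s,P(49)),1))
E
```

```text
0.6 [280. -17.] [214.7 190.1] centre [216.4 192.3]
0.7 [280.   2.] [214.9 187.2] centre [216.5 190.6]
0.8 [280.  29.] [215.1 184.4] centre [216.7 189. ]
0.9 [280.  65.] [215.3 181.7] centre [216.8 187.5]
1.0 [280. 111.] [215.6 179.2] centre [217. 186.]
1.1 [280. 163.] [216.  176.9] centre [217.2 184.6]
```

Edge height gives q≈0.85. Next I'll lift clear, go over the paddle to the near side, and lower behind it.

```bash
python3 -m jog '[{"x":0,"y":0,"z":-30,"ax":0,"ay":0,"az":0,"fingers":0},{"x":0,"y":0,"z":-65,"ax":0,"ay":0,"az":0,"fingers":0},{"x":0,"y":0,"z":-100,"ax":0,"ay":0,"az":0,"fingers":0},{"x":0,"y":0,"z":-130,"ax":0,"ay":0,"az":0,"fingers":0},{"x":0,"y":0,"z":-135,"ax":0,"ay":0,"az":0,"fingers":0},{"x":0,"y":-35,"z":-135,"ax":0,"ay":0,"az":0,"fingers":0},{"x":0,"y":-70,"z":-135,"ax":0,"ay":0,"az":0,"fingers":0},{"x":0,"y":-105,"z":-135,"ax":0,"ay":0,"az":0,"fingers":0},{"x":0,"y":-126,"z":-135,"ax":0,"ay":0,"az":0,"fingers":0},{"x":0,"y":-126,"z":-135,"ax":0,"ay":0,"az":0,"fingers":0}]'
python3 st.py; python3 look.py 8
```

```text
time_s: 5.32
ee_pos: [459.6, 141.2, 143.1]
tool_rot: [-1.405, -2.806, 0.005]
ft_force: [0.4, 0.4, -0.5]
finger_gap: 0.0
t 5.3167 tcp in marker [-1.004e+02  1.000e-01  1.431e+02] F marker [ 0.5  0.1 -0.5] gap 0.00028033134783480104
tool axes in marker
 [[-0.001  1.    -0.005]
 [ 1.     0.001  0.001]
 [ 0.001 -0.005 -1.   ]]
```

View pics/l8.png

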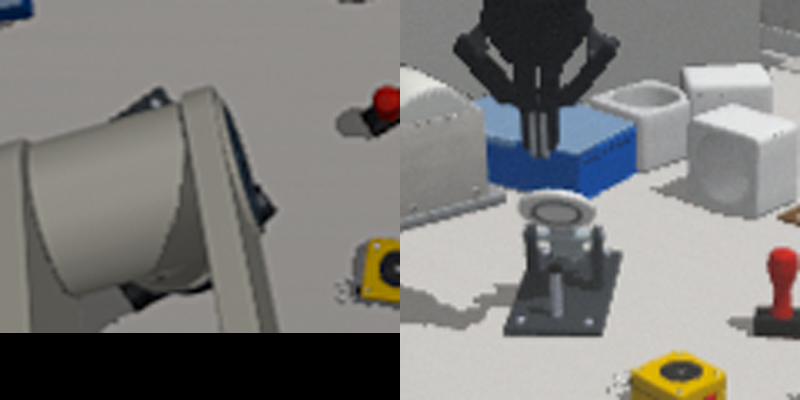

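The paddle is raised, with its ring face toward the camera at (557,210), and the finger is on the near side. I'll lower behind it and start pushing.

```bash
python3 -m jog '[{"x":0,"y":0,"z":25,"ax":0,"ay":0,"az":0,"fingers":0},{"x":0,"y":0,"z":50,"ax":0,"ay":0,"az":0,"fingers":0},{"x":0,"y":0,"z":67,"ax":0,"ay":0,"az":0,"fingers":0},{"x":0,"y":0,"z":67,"ax":0,"ay":0,"az":0,"fingers":0},{"x":0,"y":12,"z":67,"ax":0,"ay":0,"az":0,"fingers":0},{"x":0,"y":22,"z":67,"ax":0,"ay":0,"az":0,"fingers":0},{"x":0,"y":30,"z":67,"ax":0,"ay":0,"az":0,"fingers":0},{"x":0,"y":37,"z":67,"ax":0,"ay":0,"az":0,"fingers":0},{"x":0,"y":44,"z":67,"ax":0,"ay":0,"az":0,"fingers":0},{"x":0,"y":51,"z":67,"ax":0,"ay":0,"az":0,"fingers":0},{"x":0,"y":58,"z":67,"ax":0,"ay":0,"az":0,"fingers":0},{"x":0,"y":58,"z":67,"ax":0,"ay":0,"az":0,"fingers":0}]'
python3 st.py; python3 look.py 9
```

```text
time_s: 6.42
ee_pos: [512.3, 179.4, 77.5]
tool_rot: [1.404, 2.809, 0.002]
ft_force: [0.9, 0.2, 1.2]
finger_gap: -0.006
t 6.4167 tcp in marker [-35.3  -0.8  77.5] F marker [ 0.9 -0.4  1.2] gap -0.00621613725108729
tool axes in marker
 [[-0.002  1.     0.002]
 [ 1.     0.002 -0.   ]
 [-0.     0.002 -1.   ]]
```

View pics/l9.png

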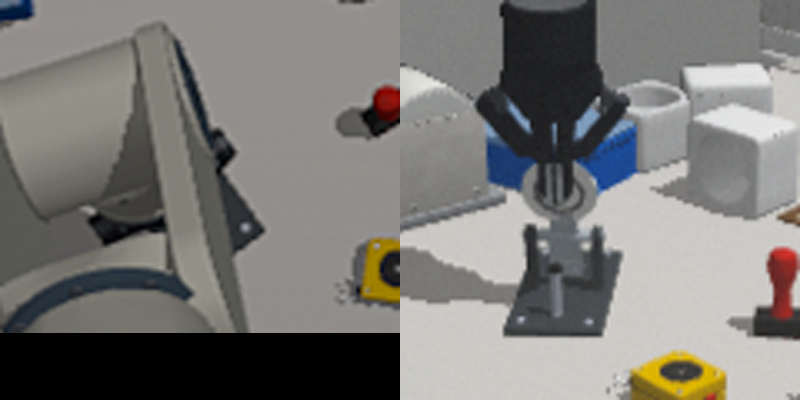

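The finger is behind the ring face and the paddle is close to upright, with the marker unmoved. I'll continue pushing past vertical.

```bash
python3 -m jog '[{"x":0,"y":6,"z":0,"ax":0,"ay":0,"az":0,"fingers":0},{"x":0,"y":12,"z":0,"ax":0,"ay":0,"az":0,"fingers":0},{"x":0,"y":18,"z":0,"ax":0,"ay":0,"az":0,"fingers":0},{"x":0,"y":24,"z":0,"ax":0,"ay":0,"az":0,"fingers":0},{"x":0,"y":30,"z":0,"ax":0,"ay":0,"az":0,"fingers":0},{"x":0,"y":36,"z":0,"ax":0,"ay":0,"az":0,"fingers":0},{"x":0,"y":42,"z":0,"ax":0,"ay":0,"az":0,"fingers":0},{"x":0,"y":48,"z":0,"ax":0,"ay":0,"az":0,"fingers":0},{"x":0,"y":54,"z":0,"ax":0,"ay":0,"az":0,"fingers":0},{"x":0,"y":54,"z":0,"ax":0,"ay":0,"az":0,"fingers":0}]'
python3 st.py; python3 look.py 10; python3 two.py 10b
```

```text
time_s: 7.35
ee_pos: [555.2, 211.6, 77.2]
tool_rot: [1.405, 2.809, 0.002]
ft_force: [-0.4, 0.1, -0.2]
finger_gap: 0.002
t 7.35 tcp in marker [18.3 -0.7 77.2] F marker [-0.3  0.4 -0.2] gap 0.0015414621472072156
tool axes in marker
 [[-0.001  1.     0.001]
 [ 1.     0.001 -0.   ]
 [-0.     0.001 -1.   ]]
```

View pics/l10.png

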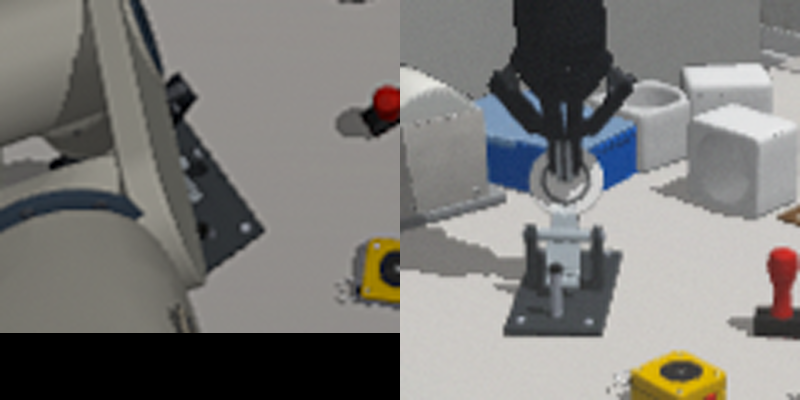

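View pics/l10b.png

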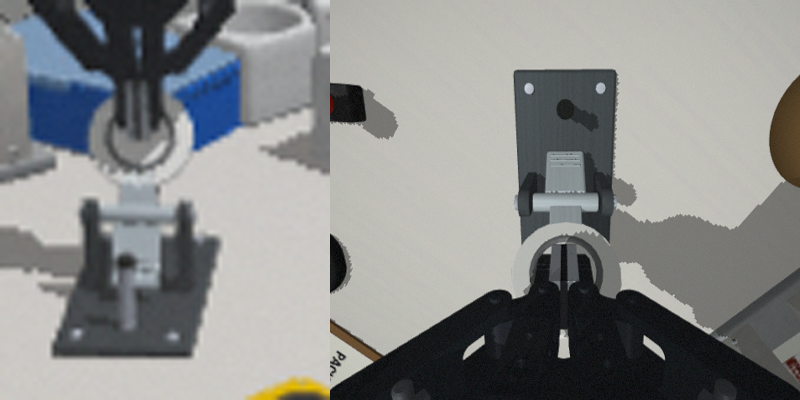

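The paddle is now past vertical, leaning to the far side: the tab has swung to the near side at (565,170) on the right, and the marker is in place. I'll follow the arc down.

```bash
python3 -m jog '[{"x":0,"y":5,"z":2,"ax":0,"ay":0,"az":0,"fingers":0},{"x":0,"y":10,"z":4,"ax":0,"ay":0,"az":0,"fingers":0},{"x":0,"y":15,"z":7,"ax":0,"ay":0,"az":0,"fingers":0},{"x":0,"y":19,"z":11,"ax":0,"ay":0,"az":0,"fingers":0},{"x":0,"y":23,"z":16,"ax":0,"ay":0,"az":0,"fingers":0},{"x":0,"y":26,"z":21,"ax":0,"ay":0,"az":0,"fingers":0},{"x":0,"y":29,"z":26,"ax":0,"ay":0,"az":0,"fingers":0},{"x":0,"y":30,"z":30,"ax":0,"ay":0,"az":0,"fingers":0},{"x":0,"y":30,"z":30,"ax":0,"ay":0,"az":0,"fingers":0}]'
python3 st.py; python3 two.py 11
```

```text
time_s: 8.3
ee_pos: [577.7, 228.9, 45.9]
tool_rot: [-1.405, -2.809, 0.001]
ft_force: [0.5, -0.8, 0.1]
finger_gap: -0.006
t 8.3 tcp in marker [46.6 -0.3 45.9] F marker [-0.1 -0.9  0.1] gap -0.005947041490578645
tool axes in marker
 [[-0.001  1.    -0.001]
 [ 1.     0.001  0.   ]
 [ 0.    -0.001 -1.   ]]
```

View pics/l11.png

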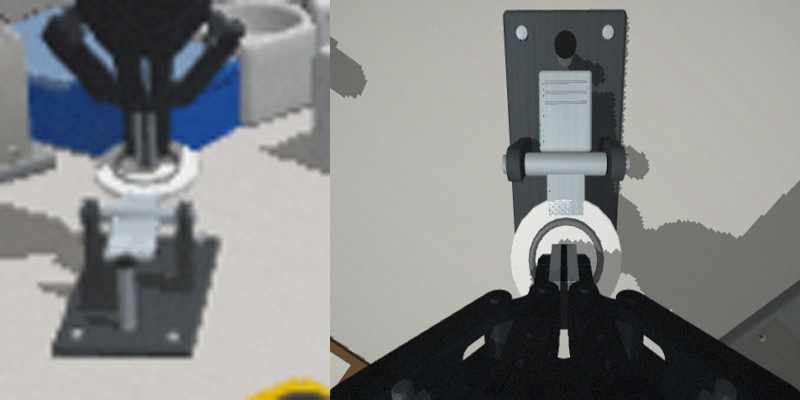

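The ring face is nearly level, with the ring around the fingertip at (565,255) on the right. I'll press down slowly.

```bash
python3 -m jog '[{"x":0,"y":1,"z":2,"ax":0,"ay":0,"az":0,"fingers":0},{"x":0,"y":2,"z":4,"ax":0,"ay":0,"az":0,"fingers":0},{"x":0,"y":2,"z":6,"ax":0,"ay":0,"az":0,"fingers":0},{"x":0,"y":2,"z":8,"ax":0,"ay":0,"az":0,"fingers":0},{"x":0,"y":2,"z":8,"ax":0,"ay":0,"az":0,"fingers":0}]'
python3 st.py; python3 two.py 12
```

```text
time_s: 8.82
ee_pos: [579.4, 229.9, 38.8]
tool_rot: [-1.405, -2.81, 0.0]
ft_force: [0.1, -0.0, 0.6]
finger_gap: 0.001
t 8.8167 tcp in marker [48.7 -0.5 38.8] F marker [ 0.1 -0.1  0.6] gap 0.0008084250105352839
tool axes in marker
 [[-0.001  1.    -0.   ]
 [ 1.     0.001  0.   ]
 [ 0.    -0.    -1.   ]]
```

View pics/l12.png

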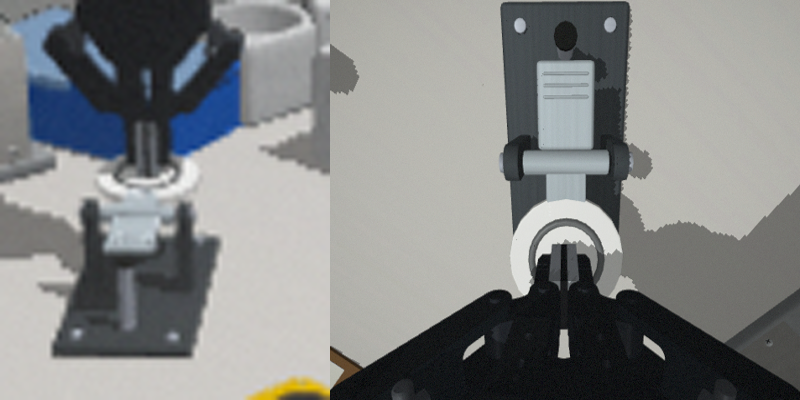

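```bash
python3 -m jog '[{"x":0,"y":0,"z":2,"ax":0,"ay":0,"az":0,"fingers":0},{"x":0,"y":0,"z":4,"ax":0,"ay":0,"az":0,"fingers":0},{"x":0,"y":0,"z":6,"ax":0,"ay":0,"az":0,"fingers":0},{"x":0,"y":0,"z":6,"ax":0,"ay":0,"az":0,"fingers":0}]'
python3 st.py; python3 -m jog '[{"x":0,"y":0,"z":1.5,"ax":0,"ay":0,"az":0,"fingers":0},{"x":0,"y":0,"z":3,"ax":0,"ay":0,"az":0,"fingers":0},{"x":0,"y":0,"z":3,"ax":0,"ay":0,"az":0,"fingers":0}]'
python3 st.py; python3 two.py 13
```

```text
time_s: 9.25
ee_pos: [579.7, 230.1, 33.7]
tool_rot: [1.405, 2.81, 0.0]
ft_force: [-2.5, 0.4, 6.9]
finger_gap: 0.001
t 9.25 tcp in marker [49.  -0.6 33.7] F marker [-1.8  1.8  6.9] gap 0.0008580459969560976
tool axes in marker
 [[-0.001  1.     0.   ]
 [ 1.     0.001 -0.   ]
 [-0.     0.    -1.   ]]
time_s: 9.5
ee_pos: [579.9, 230.1, 33.1]
tool_rot: [1.405, 2.809, 0.001]
ft_force: [-9.0, -3.7, 31.9]
finger_gap: -0.002
t 9.5 tcp in marker [49.2 -0.7 33.1] F marker [-9.4  2.5 31.9] gap -0.002092596882747694
tool axes in marker
 [[-0.001  1.     0.001]
 [ 1.     0.001 -0.   ]
 [-0.     0.001 -1.   ]]
```

View pics/l13.png

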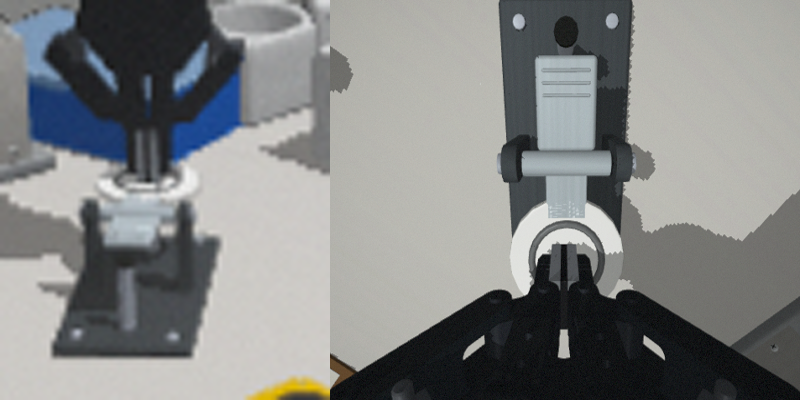

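The force climbed to 32 N with the tip stopped, so the paddle is against its stop. I'll release now, straight up, and then move clear for a look.

```bash
python3 -m jog '[{"x":0,"y":0,"z":-3,"ax":0,"ay":0,"az":0,"fingers":0},{"x":0,"y":0,"z":-8,"ax":0,"ay":0,"az":0,"fingers":0},{"x":0,"y":0,"z":-30,"ax":0,"ay":0,"az":0,"fingers":0},{"x":0,"y":0,"z":-65,"ax":0,"ay":0,"az":0,"fingers":0},{"x":0,"y":0,"z":-100,"ax":0,"ay":0,"az":0,"fingers":0},{"x":0,"y":0,"z":-135,"ax":0,"ay":0,"az":0,"fingers":0},{"x":0,"y":0,"z":-170,"ax":0,"ay":0,"az":0,"fingers":0},{"x":0,"y":-40,"z":-170,"ax":0,"ay":0,"az":0,"fingers":0},{"x":20,"y":-75,"z":-170,"ax":0,"ay":0,"az":0,"fingers":0},{"x":50,"y":-95,"z":-170,"ax":0,"ay":0,"az":0,"fingers":0},{"x":85,"y":-110,"z":-170,"ax":0,"ay":0,"az":0,"fingers":0},{"x":120,"y":-120,"z":-170,"ax":0,"ay":0,"az":0,"fingers":0},{"x":155,"y":-120,"z":-170,"ax":0,"ay":0,"az":0,"fingers":0},{"x":190,"y":-120,"z":-170,"ax":0,"ay":0,"az":0,"fingers":0},{"x":190,"y":-120,"z":-170,"ax":0,"ay":0,"az":0,"fingers":0},{"x":190,"y":-120,"z":-170,"ax":0,"ay":0,"az":0,"fingers":0}]'
python3 st.py; python3 look.py 14
```

```text
time_s: 10.93
ee_pos: [368.5, 311.1, 200.0]
tool_rot: [1.4, 2.812, -0.0]
ft_force: [0.8, -0.7, -0.5]
finger_gap: -0.004
t 10.9333 tcp in marker [-71.7 190.8 200. ] F marker [ 0.2 -1.1 -0.5] gap -0.003792897762437312
tool axes in marker
 [[-0.005  1.    -0.   ]
 [ 1.     0.005 -0.   ]
 [-0.    -0.    -1.   ]]
```

View pics/l14.png

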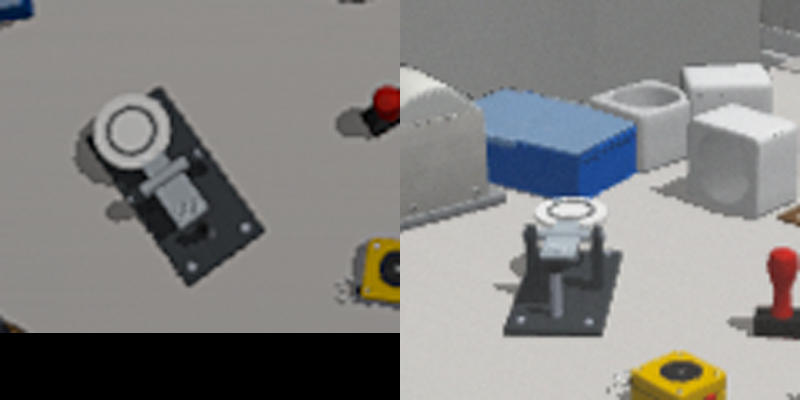

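View pics/top14.png

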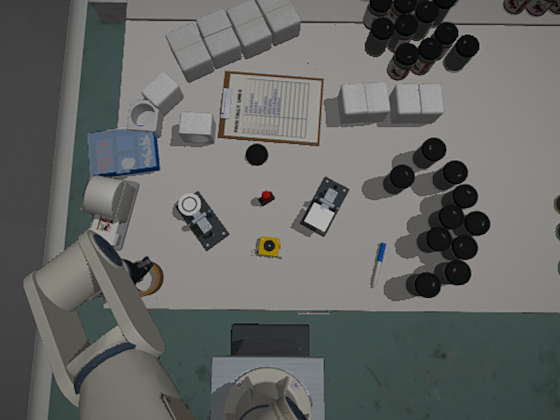

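The paddle is on the far side with the ring showing at (130,130), and everything else looks unmoved. I'll measure the final angle from the ring or disc centroid in both views, and check for changes elsewhere.

```bash
python3 - <<'E'
from h import *
o=np.array([540.1,201.2,0]);y=0.642;M=np.array([[np.cos(y),-np.sin(y),0],[np.sin(y),np.cos(y),0],[0,0,1]])
R=[]
for n,(r0,r1,c0,c1) in dict(top14=(185,225,175,205),sc14=(180,204,205,236)).items():
    s=dict(np.load(f'pics/{n}.npz')); im=s['image'][r0:r1,c0:c1]; m=((im.min(2)>165)if n=='top14' else (im.min(2)>195)).astype('u1')
    cs,_=cv2.findContours(m,0,2); c=max(cs,key=cv2.contourArea); h=cv2.convexHull(c); e=cv2.fitEllipse(h); u,v=e[0][0]+c0,e[0][1]+r0; print(n,(u,v),e[1],cv2.contourArea(h)); R.append(ray(s,u,v)+(s,))
    for q in (2.8,2.9,2.97,3.05,3.14):
        nrm=np.array([-np.sin(q),0,-np.cos(q)])
        print(q,np.round(proj(s,M@(np.array([-49*np.cos(q),0,58+49*np.sin(q)])+3*nrm)+o),1))
(o1,d1,_),(o2,d2,_)=R
k=np.linalg.lstsq(np.stack([d1,-d2],1),o2-o1,rcond=None)[0]; p=(o1+k[0]*d1+o2+k[1]*d2)/2; print('centre in marker',(M.T@(p-o)).round(1))
a=cv2.imread('pics/top0.png').astype(int);b=cv2.imread('pics/top14.png').astype(int);d=(np.abs(a-b).max(2)>60)
d[:, :170]=0; print('changed px bbox',np.argwhere(d).min(0),np.argwhere(d).max(0),d[:,235:].sum())
E
python3 - <<'E'
import cv2
a=cv2.imread('pics/sc14.png')[178:232,195:240]; cv2.imwrite('pics/sc14z.png',cv2.resize(a,None,fx=10,fy=10,interpolation=2))
E
```

```text
top14 (189.08760929107666, 203.89669799804688) (20.358457565307617, 21.198575973510742) 326.0
2.8 [189.1 203.7]
2.9 [189.1 203.5]
2.97 [189.2 203.5]
3.05 [189.3 203.5]
3.14 [189.5 203.7]
sc14 (251.3821907043457, 189.68703365325928) (22.42793846130371, 54.912696838378906) 123.5
2.8 [220.8 183.5]
2.9 [221.  184.7]
2.97 [221.  185.6]
3.05 [221.1 186.7]
3.14 [221.2 188. ]
centre in marker [ 52.7 -44.8  57. ]
changed px bbox [194 173] [419 311] 153
```

View pics/sc14z.png

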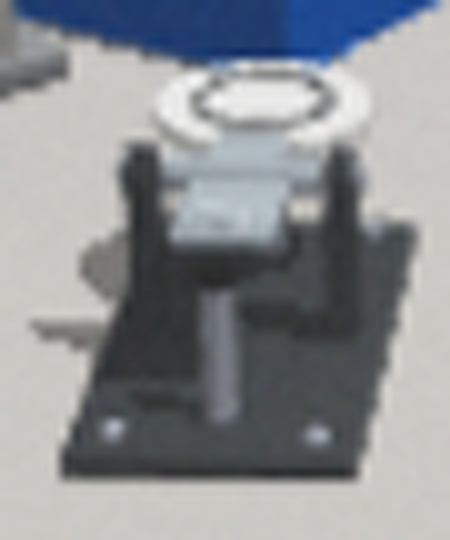

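```bash
python3 - <<'E'
from h import *
a=cv2.imread('pics/top0.png').astype(int);b=cv2.imread('pics/top14.png').astype(int);d=(np.abs(a-b).max(2)>50)
print('changed right of marker on table',d[:310,235:].sum())
# base corners darkness shift: dark mask centroid near marker's near end
for i in (a,b):
    m=(i.max(2)<85)[215:255,190:235]; print(np.argwhere(m).max(0),np.argwhere(m)[:,1].min())
if d[:310,235:].sum()==0:
    from plant import sign_off
    print(sense()['qd'].round(3)); print(sign_off())
E
```

```text
changed right of marker on table 0
[35 38] 0
[35 38] 0
[-0.022  0.001 -0.002  0.001  0.     0.   ]
the job is handed in; nothing more can be done
None
```

The round marker's paddle now lies flat on the far side of its hinge with the ring face up, and I've handed the job in at about 11 s of the 45 s allowed. I pressed the tab to raise the paddle to about 0.85 rad. I then pushed it over from behind with the closed fingertips, pressed it against its stop (peak 32 N) and moved the arm away.

**What the last checks showed**
- **Paddle angle:** the ring centre in the scene view gives about 3.1 rad, to within roughly 0.07 rad. The ring's flattened shape in that view, with a height-to-width ratio of 0.41, also fits a level paddle (about 0.42 expected).
- **Round marker base:** its near end sits on the same pixels in the top view as before.
- **Everything to the right of the marker:** the top view shows no changed pixels there, which covers the square marker, stamp, tape measure, lid, pen and jar.

**Checks that failed or disagreed**
- **Tape roll:** I couldn't compare it, because the arm partly hid it in the last top view. The closed gripper's reported tip was 200 mm up near it, and the roll is 48 mm high.
- **Two-view fix of the disc centre:** the automatic outline failed because it picked up the bright background in the scene view. The angle above comes from the ring centre read off an enlarged picture instead.
- **Fingertip position:** the closed fingertips were about 25–30 mm higher than the reported tool position, so I judged contact from force and pictures rather than the numbers.

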